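# Clamp a balance weight in the cam clamp at the right lock force

## Task

Lay the bronze balance weight flat, boss up, on the dark bed of the blue cam clamp, midway between its jaws with its long sides facing them, and let go. Then turn the brass setting nut clockwise until its red pointer stands in the middle of the green band, and only after that swing the red-knobbed cam lever all the way over so the weight is locked. Leave the other things on the counter where they are.

Things in the scene. Friction and masses are not known exactly. Their poses are not given: they have to be found in the camera images.
- weight_center (a point): centre of the reddish bronze balance weight, a loose solid block 46 mm long (its x), 30 mm wide (its y), 24 mm high (this point is 12 mm above its underside), about 0.28 kg, with a round boss 18 mm across and 5 mm high on top; starts boss up on the counter, left of the clamp, at any yaw
- clamp: the blue cam clamp, bolted down; origin on the counter under the middle of its bed, z up. Base 90 (x) by 232 (y), 16 mm thick. Its y axis is the clamping line; along it, from +y to -y: grey nut housing (76 x 76 mm, y 34 to 110, top 42 mm above the counter), steel anvil, dark bed, copper pad on the moving jaw, cam lever
- anvil_face (a point): middle of the steel anvil's face, which looks along the clamp's -y; 30 mm wide in x, top 41 mm above the counter. At nut 0 it stands at clamp y +20.5 mm; each rad of the nut moves it 2 mm towards the pad
- pad: copper spring pad on the moving jaw, pressing the weight's side, same width and height as the anvil, spring 6 N per mm. Its face stands 20.5 mm to the -y side of this origin; the origin coincides with the clamp's when the lever is open and moves 10 mm along +y as the lever closes
- bed (a point): middle of the bed, on its surface, 16 mm above the counter. The weight goes here with its x along the clamp's x, either way round; its ends then overhang the 30 mm wide jaws by 8 mm each, so it can be lowered in held by its ends. Lever open and nut at 0 the jaws are 41 mm apart
- nut_grip (a point): point on the vertical axis of the setting nut, 72 mm above the counter, clamp y +70 mm: where to grip. Brass hexagon, 32 mm across flats, 58 to 84 mm above the counter, over a round flange 60 mm across (42 to 47 mm) turning with it. Its x axis is normal to one pair of flats (others 60 deg apart); a red pointer on flange and nut top points along its -x
- nut (a joint): setting nut, 0 to 2.6 rad, growing clockwise from above. 0: pointer along the clamp's -x; 1.571: along its +y, the middle of the green band (1.37 to 1.77). Starts slack, 0.1 to 0.9. Turns stiffly (0.12 N m) and stays where left. At 0 the closed clamp leaves the weight loose; in the green it grips with about 13 N
- lever_knob (a point): middle of the upright round red knob at the end of the lever, 70 mm above the counter; 18 mm across, standing from 46 to 86 mm above the counter on a dark flat arm (top 46 mm), 95 mm from the pivot
- lever_pivot (a point): point on the lever's vertical pivot axis, at the same height as the knob's middle, at clamp y -80 mm
- lever (a joint): angle of the cam lever, 0 to 1.65 rad, growing clockwise seen from above. 0: open, arm along the clamp's -y; 1.65: stop, clamped, arm about along the clamp's -x. Starts at 0 to 0.2. It is stiff (about 3 to 5 N at the knob) and stays where it is left; over its swing the jaw moves 10 mm towards the anvil in proportion
- stone: grey abrasive stone, 150 x 50 x 25 mm; bystander, loose on the counter, origin at the centre of its underside
- hub_nut_a: loose brass hexagonal hub nut, 44 mm across flats, 22 mm high, with an open bore (not the setting nut); bystander, loose on the counter, origin at the centre of its underside
- hub_nut_b: second loose brass hub nut, same as hub_nut_a; bystander, loose on the counter, origin at the centre of its underside
- spanner: chrome combination spanner, 190 mm long, lying along its x; bystander, loose on the counter, origin at the centre of its underside
- washers: stack of stainless shim washers, 36 mm across, 18 mm high; bystander, loose on the counter, origin at the centre of its underside
There are look-alikes about, which are no part of the job. Leave any pink, purple or turquoise look-alike of the part that bears weight_center alone.

How it is judged (in metres and radians):
On the way, in this order (a step that is already met when the one before it is completed fails the run):
1. the weight lies flat on the bed between the jaws, let go, with the lever still open (x of weight_center in the frame of clamp between -0.01 and 0.01 m and y of weight_center in the frame of clamp between -0.007 and 0.0075 m and z of weight_center in the frame of clamp between 0.024 and 0.031 m and angle between weight_center's own z axis and vertical below 0.1 rad and angle between the x axis of weight_center and the x axis of clamp, either way round below 0.3 rad and value of joint lever below 0.6 rad and contact force between the fingers and weight below 0.3 N), for 0.2 s.
2. the nut's pointer stands in the green band, with the lever still open (value of joint nut between 1.371 and 1.771 rad and value of joint lever below 0.6 rad), for 0.2 s.
3. the cam lever is swung fully over (value of joint lever above 1.5 rad), for 0.2 s.
At the end, for the whole second after the job is handed in: the weight lies flat on the bed, boss up, within 10 mm of the middle along the clamp's x and square to the jaws within 0.08 rad, gripped by the pad with 4 to 20 N; nut within 0.2 rad of the green band's middle (1.371 to 1.771 rad); lever beyond 1.5 rad; everything at rest and released (x of weight_center in the frame of clamp between -0.01 and 0.01 m and y of weight_center in the frame of clamp between -0.007 and 0.0075 m and z of weight_center in the frame of clamp between 0.024 and 0.031 m and angle between weight_center's own z axis and vertical below 0.1 rad and angle between the x axis of weight_center and the x axis of clamp, either way round below 0.08 rad and value of joint nut between 1.371 and 1.771 rad and value of joint lever above 1.5 rad and contact force between pad and weight between 4 and 20 N and linear speed of weight below 0.01 m/s); the robot touches nothing.
It fails at once if a bystander is moved by more than 30 mm (distance of any of stone, hub_nut_a, hub_nut_b, spanner, washers from where it was at the start of the episode above 0.03 m).
It also fails if it takes over 58 s, if anything falls off the work surface, if the arm or the gripper's body presses on something with over 40 N, if the wrist force passes 120 N, or if a joint passes its speed limit or range.

## Robot

A 6-joint arm with a two-finger parallel gripper is mounted at the origin on the work surface. World frame = base frame: x ahead of the robot, y to its left, z up, the work surface at z = 0. Lengths are in mm, angles in rad, forces in N, time in s.
With the tool pointing down it reaches from about 350 to 975 mm from the base axis. Payload 7.1 kg.
Tool frame: the origin (TCP) lies between the finger pads; the fingertips stand 8 mm ahead of it and the grasp point (between the pads) lies 11 mm behind it; x points along the fingers, y is the direction in which the jaws open and shut, and the axes are right-handed (so a half turn about x gives the same grasp; the last joint's range is limited). The gripper opens to 88 mm and grips with 3 to 60 N. Pads are 20 mm wide; open, the fingers measure 115 mm over their backs; the gripper's body (75 mm by 178 mm) begins 61 mm behind the grasp point.
Start: joints at [-1.348, 0.423, 1.63, -0, 1.089, -0.019], TCP at [149.676, -606.796, 230.675] pointing down, gripper open.
Joint ranges: [-3, 3], [-0.9, 2.11], [0.09, 2.58], [-1.31, 4.45], [0.11, 2.69], [-2.54, 2.54]. Speed limits (rad/s): [2.39, 2.39, 3.01, 3.14, 3.14, 3.14].

## Interface

Orientations are given as a rotation vector (axis times angle).
In Python, from workcell import ctrl gives the robot as it stands.
- The arm moves only by the tool apply_moves, never from a script. Its argument "increments" is a list of rows, each an object with "gripper": the opening in per cent of the stroke, from 0 (shut) to 100 (fully open); "delta_pos": the shift along the tool's x, y, z in cm, a list of three; "dr": the turn, a rotation vector about the tool's x, y, z in rad, a list of three. In form: [{"gripper": gripper, "delta_pos": [dx, dy, dz], "dr": [ax, ay, az]}, ...]. A call has exactly 5 rows; each row shifts and turns the commanded pose from where the row before left it, along the tool's axes as they then stand; what a row does not reach is not made up. A row lasts 1/12 s, in which the tool goes at most 41.7 mm and 7.16 degrees, less where a joint would pass 70% of its speed; a pose out of reach is approached as far as the arm can. A call with a gripper value outside its range is refused whole. The fingers move at their own pace and stop on an object; the grip force is fixed at half the most. Time passes only in rows, so rows that do not move let the fingers close, or fill a call up. It gives the time, the measured TCP pose, the force and the opening at its end, in the units of the state.
- ctrl.get_obs(): the state, without advancing time (a new reading comes with each control period).
- ctrl.get_image(name): name is "scene" or "top"; returns a dict with "img" (384x512x3 uint8, red, green, blue), "range_z" (384x512 float32, mm along the optical axis (not along the pixel's ray), 0 where there is no reading), "mtx" (3x3 intrinsics, pixels), "rvec" (rotation vector, rad) and "tvec" (3), from world to camera coordinates, as OpenCV has them. Camera axes: x right, y down, z forward; pixel columns grow to the right and rows downward; lengths in mm; the calibration is good to about 2 mm. A picture is of the moment at which its call begins.
- ctrl.close_job(): hands the job in, once; it reports no verdict.
The state is a dict: "t": time; "qpos": joint angles; "qvel": joint speeds; "joint_torque": joint torques, N m; "ee_pos": TCP position; "orientation": TCP orientation; "ft_force": force on the tool from outside, world axes, zero at the start; "moment": the same for the moment, N m; "width": finger opening in mm.
Only numpy, scipy, OpenCV 4.12 (cv2) and the standard library are available. Lean on these libraries where they do the work, as an engineer would, in place of code of your own. Each camera call takes 0.05 s, during which the arm holds its last target. There are 200 camera calls.

## Working session

There is one attempt and no reset: what is moved stays moved. The work goes in short steps, Python scripts to look and compute and a tool call to move; the robot and the scene stay as the last step left them, time stands still between calls to the robot, and variables do not carry over. Pictures are saved under pics/ and viewed, about 8 in all and at most 12, crops included, and the job is handed in when it is done.

Besides the shell and the picture viewer there is one more tool, called after "Call:" as name(argument=value, ...), one argument or row to a line, values as JSON. apply_moves: Moves the arm, as the interface text tells. Its arguments: {"type":"object","properties":{"increments":{"type":"array","items":{"type":"object","properties":{"gripper":{"type":"number"},"delta_pos":{"type":"array","items":{"type":"number"}},"dr":{"type":"array","items":{"type":"number"}}}}}},"required":["increments"]}

```bash
ls; mkdir -p pics; cat > h.py <<'E'
import numpy as np, cv2
from workcell import ctrl
def cap(name):
    d=ctrl.get_image(name); np.savez(f'{name}.npz',**d); return d
def load(name): return dict(np.load(f'{name}.npz'))
def world(d):
    K=d['mtx'];R=cv2.Rodrigues(np.array(d['rvec'],float).ravel())[0];t=np.array(d['tvec'],float).ravel()
    z=d['range_z'].astype(float);v,u=np.mgrid[:z.shape[0],:z.shape[1]]
    P=np.stack([(u-K[0,2])/K[0,0]*z,(v-K[1,2])/K[1,1]*z,z],-1)
    W=(P-t)@R; W[z==0]=np.nan
    return W
def proj(d,p):
    return cv2.projectPoints(np.array(p,float).reshape(-1,3),np.array(d['rvec'],float),np.array(d['tvec'],float),d['mtx'],None)[0].reshape(-1,2)
def save(img,n): cv2.imwrite(f'pics/{n}.png',cv2.cvtColor(img,cv2.COLOR_RGB2BGR))
def obs():
    o=ctrl.get_obs();R=cv2.Rodrigues(np.array(o['orientation'],float))[0]
    return o,np.array(o['ee_pos']),R
E
python3 - <<'E'
from h import *
for n in('scene','top'):
    d=cap(n); save(cv2.resize(d['img'],(800,600)),n+'0')
    print(n,d['mtx'].tolist(),(-cv2.Rodrigues(np.array(d['rvec'],float))[0].T@np.array(d['tvec']).ravel()))
o,p,R=obs();print(o,R)
E
```

```text
pics
scene [[408.1457529742698, 0.0, 257.55571940538704], [0.0, 408.1457529742698, 187.08674363625383], [0.0, 0.0, 1.0]] [1026.2132331  -558.90046346 1047.12544366]
top [[393.61072026156364, 0.0, 260.03466051747085], [0.0, 393.61072026156364, 189.15103726467072], [0.0, 0.0, 1.0]] [4.40179170e+02 6.72635856e-01 1.27670664e+03]
{'t': 0.1, 'qpos': array([-1.34802129e+00,  4.23739171e-01,  1.63057394e+00, -3.06493431e-06,
        1.08857502e+00, -1.90015849e-02]), 'qvel': array([-0.00016801, -0.00075477, -0.00239394,  0.00065055,  0.00173918,
        0.00158129]), 'joint_torque': array([-1.00376988e-04, -5.45610166e+01, -2.74324286e+01,  6.45634392e-02,
        1.88649015e-02, -2.75331860e-05]), 'ee_pos': array([ 149.56353283, -606.36467968,  230.0107532 ]), 'orientation': array([ 2.09341259,  0.25568655, -2.09369617]), 'ft_force': array([ 0.0943608 ,  0.17180935, -0.03390131]), 'moment': array([-0.04770373,  0.01615366,  0.05679804]), 'width': 87.65608627864134} [[-2.88865876e-04  2.39429147e-01 -9.70913796e-01]
 [ 1.26285821e-03 -9.70912975e-01 -2.39429320e-01]
 [-9.99999161e-01 -1.29528942e-03 -2.19014377e-05]]
```

View pics/top0.png

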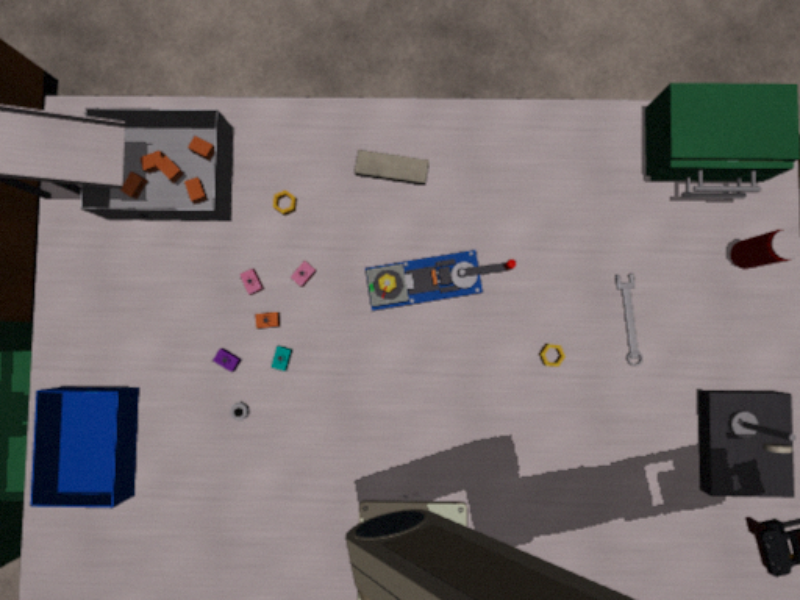

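View pics/scene0.png

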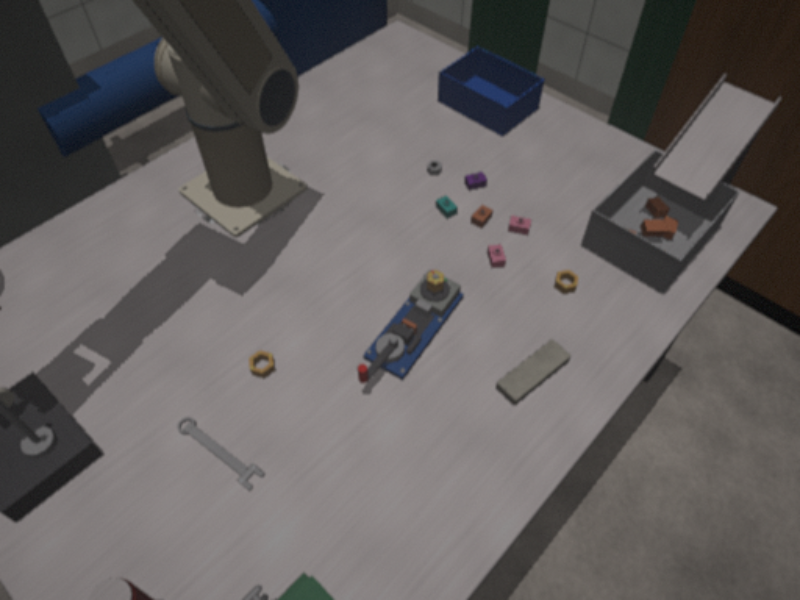

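Top view (800×600): the bronze/orange block is at (267,320). Its look-alikes are pink at (251,281) and (304,273), purple at (227,360) and turquoise at (282,358). Only the (267,320) block has the reddish-bronze colour and lies left of the clamp. The clamp runs (368..480,280), with its nut at (387,284) and its knob at (511,265). I'll confirm in a crop and measure.

```bash
cat > m.py <<'E'
from h import *
d=load('top');W=world(d);img=d['img'];hsv=cv2.cvtColor(img,cv2.COLOR_RGB2HSV)
def blob(mask,roi,n):
    m=np.zeros(mask.shape,bool);a,b,c,e=roi;m[c:e,a:b]=mask[c:e,a:b]
    p=W[m];print(n,m.sum(),np.nanmedian(p,0).round(1),'z',np.nanpercentile(p[:,2],[5,50,95]).round(1),'hsv',np.median(hsv[m],0)); return m,p
s=.64
Z=W[:,:,2]
m,p=blob(Z>12,(160,182,195,215),'weight')
def rect(p):
    p=p[~np.isnan(p).any(1)];r=cv2.minAreaRect(p[:,:2].astype(np.float32));print('rect',r,'mean',p.mean(0));return r
rect(p)
red=((hsv[...,0]<8)|(hsv[...,0]>172))&(hsv[...,1]>170)&(hsv[...,2]>90)
m,p=blob(red,(300,345,155,185),'knob');print(p[p[:,2]>60].mean(0),(p[p[:,2]>60]).shape)
blue=(hsv[...,0]>100)&(hsv[...,0]<125)&(hsv[...,1]>120)
m,p=blob(blue&(abs(Z-14)<12),(225,315,155,205),'clampblue');
rect(p)
q=W[155:205,225:320].reshape(-1,3);
h=q[(q[:,2]>36)&(q[:,2]<50)];h=h[h[:,1]>np.nanmax(q[q[:,2]>10][:,1])-78];print('housing');rect(h)
n=q[(q[:,2]>78)&(q[:,2]<90)];print('nut/knob top',n.round(0).tolist())
E
python3 m.py; python3 - <<'E'
from h import *
d=load('top');i=d['img']
c=cv2.resize(i[155:255,130:335],(800,390),interpolation=cv2.INTER_CUBIC);save(c,'crop1')
E
```

```text
weight 141 [471.2 301.   25.4] z [19.8 25.4 30.5] hsv [ 10. 193. 151.]
rect ((471.93798828125, 302.9559326171875), (29.79587173461914, 45.79377746582031), 6.534039497375488) mean [472.03818602 301.82566264  25.08984589]
knob 23 [ 586.9 -184.5   86.2] z [72.  86.2 89.2] hsv [  1. 239. 166.]
[ 585.87218719 -184.35794555   85.35125705] (21, 3)
clampblue 556 [555.  -44.6  16.4] z [12.  16.4 21.2] hsv [109. 207. 119.]
rect ((558.9633178710938, -15.943161010742188), (88.59996032714844, 227.8774871826172), 10.015419960021973) mean [561.9285147  -44.27227367  16.48980505]
housing
rect ((544.8464965820312, 57.178955078125), (76.16901397705078, 75.70126342773438), 9.713273048400879) mean [544.87732022  61.29374592  44.0297059 ]
nut/knob top [[560.0, 61.0, 86.0], [560.0, 58.0, 87.0], [561.0, 55.0, 83.0], [560.0, 52.0, 88.0], [558.0, 64.0, 82.0], [557.0, 61.0, 84.0], [557.0, 58.0, 88.0], [558.0, 55.0, 82.0], [558.0, 52.0, 81.0], [558.0, 49.0, 79.0], [558.0, 46.0, 82.0], [558.0, 43.0, 78.0], [554.0, 67.0, 89.0], [554.0, 64.0, 83.0], [554.0, 61.0, 86.0], [555.0, 58.0, 83.0], [554.0, 55.0, 86.0], [
[... 957 characters left out ...]
 86.0], [539.0, 70.0, 88.0], [539.0, 67.0, 86.0], [539.0, 64.0, 85.0], [539.0, 61.0, 84.0], [539.0, 57.0, 87.0], [539.0, 54.0, 86.0], [539.0, 51.0, 89.0], [539.0, 48.0, 86.0], [539.0, 45.0, 85.0], [539.0, 42.0, 82.0], [539.0, 39.0, 85.0], [536.0, 70.0, 85.0], [536.0, 67.0, 86.0], [536.0, 64.0, 82.0], [536.0, 61.0, 87.0], [536.0, 58.0, 84.0], [536.0, 55.0, 84.0], [536.0, 52.0, 84.0], [536.0, 48.0, 86.0], [536.0, 45.0, 84.0], [537.0, 43.0, 80.0], [533.0, 67.0, 86.0], [533.0, 64.0, 84.0], [533.0, 61.0, 85.0], [533.0, 58.0, 81.0], [533.0, 55.0, 81.0], [533.0, 52.0, 83.0], [533.0, 48.0, 84.0], [533.0, 45.0, 82.0], [530.0, 58.0, 82.0], [530.0, 54.0, 84.0], [530.0, 51.0, 87.0], [530.0, 48.0, 83.0]]
```

View pics/crop1.png

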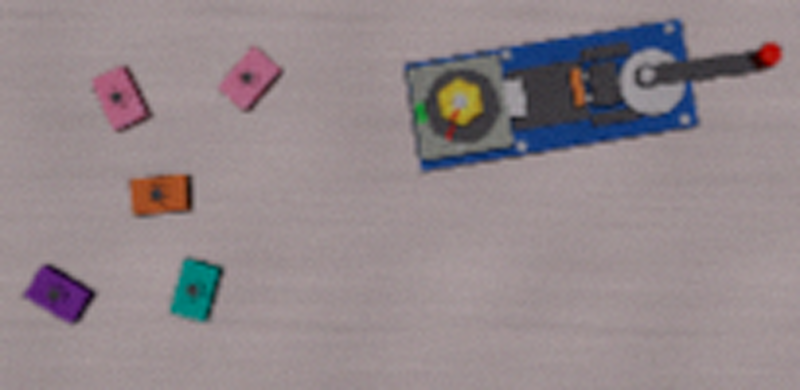

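The crop shows the bronze block at (160,195), clearly different from the pink, purple and turquoise ones, so it's the weight. The pointer goes from (460,100) to (449,135), which puts the nut at about 0.5 rad. Next I'll refine by ray-plane intersection.

```bash
cat >> h.py <<'E'
def rays(d,uv,z):
    K=d['mtx'];R=cv2.Rodrigues(np.array(d['rvec'],float).ravel())[0];t=np.array(d['tvec'],float).ravel()
    C=-R.T@t; uv=np.asarray(uv,float)
    r=np.c_[(uv[:,0]-K[0,2])/K[0,0],(uv[:,1]-K[1,2])/K[1,1],np.ones(len(uv))]@R
    return C+r*((z-C[2])/r[:,2])[:,None]
def hsvof(d): return cv2.cvtColor(d['img'],cv2.COLOR_RGB2HSV).astype(int)
def near(d,c,rad):
    W=world(d);return np.hypot(W[...,0]-c[0],W[...,1]-c[1])<rad
def pts(d,m,z):
    v,u=np.nonzero(m);return rays(d,np.c_[u,v],z)
E
python3 - <<'E'
from h import *
for n in('top','scene'):
    d=load(n);H=hsvof(d);h,s,v=H[...,0],H[...,1],H[...,2];Z=world(d)[...,2]
    r=lambda p:print('  ',n,[np.round(x,1).tolist() for x in cv2.minAreaRect(p[:,:2].astype(np.float32))],p.mean(0).round(1),len(p))
    print('blue z16');r(pts(d,near(d,(558,-15),150)&(h>100)&(h<125)&(s>150)&(v>70)&(Z>9),16))
    print('housing');r(pts(d,near(d,(545,57),60)&(s<90)&(Z>34)&(Z<55),42))
    print('nut');r(pts(d,near(d,(545,56),30)&(h>18)&(h<35)&(s>120)&(Z>76),84))
    print('knob');r(pts(d,near(d,(586,-184),30)&((h<6)|(h>174))&(s>180)&(v>80)&(Z>80),86))
    print('weight');r(pts(d,near(d,(472,302),35)&(h<16)&(s>120)&(Z>17),24))
    print('pointer');p=pts(d,near(d,(545,56),34)&((h<7)|(h>174))&(s>150)&(v>60),60);print(p.round(0).tolist())
E
```

```text
blue z16
   top [[558.7, -15.3], [86.5, 226.5], 10.1] [559.9 -43.6  16. ] 508
housing
   top [[546.8, 49.9], [74.3, 90.2], 10.1] [545.6  51.4  42. ] 463
nut
   top [[545.3, 54.7], [30.6, 30.5], 0.7] [545.8  54.3  84. ] 73
knob
   top [[585.7, -184.8], [10.7, 15.1], 45.5] [ 586.  -184.7   86. ] 19
weight
   top [[472.7, 302.2], [28.7, 44.8], 1.6] [472.5 302.8  24. ] 124
pointer
[[529.0, 62.0, 60.0], [526.0, 65.0, 60.0], [522.0, 68.0, 60.0], [522.0, 65.0, 60.0]]
blue z16
   scene [[0.0, 0.0], [0.0, 0.0], 0.0] [nan nan nan] 0
housing
   scene [[549.3, 45.1], [77.8, 93.8], 9.9] [552.8  43.1  42. ] 424
nut
   scene [[546.9, 50.2], [23.8, 18.1], 32.1] [546.   51.9  84. ] 7
knob
   scene [[0.0, 0.0], [0.0, 0.0], 0.0] [nan nan nan] 0
weight
   scene [[475.0, 298.9], [21.8, 37.5], 3.9] [476.3 296.2  24. ] 27
pointer
[]<stdin>:4: RuntimeWarning: Mean of empty slice.
  ret = um.true_divide(
```

Call:
apply_moves(
  increments=[
    {"gripper":100,"delta_pos":[0,-1.86,-2.38],"dr":[0,0,0]},
    {"gripper":100,"delta_pos":[0,-1.86,-2.38],"dr":[0,0,0]},
    {"gripper":100,"delta_pos":[0,-1.86,-2.38],"dr":[0,0,0]},
    {"gripper":100,"delta_pos":[0,-1.86,-2.38],"dr":[0,0,0]},
    {"gripper":100,"delta_pos":[0,-1.86,-2.38],"dr":[0,0,0]},
  ],
)

```text
t: 0.52
ee_pos: [243.4, -486.6, 230.3]
orientation: [2.093, 0.255, -2.094]
ft_force: [-0.4, -0.4, -0.5]
width: 88.1
```

Call:
apply_moves(
  increments=[
    {"gripper":100,"delta_pos":[0,-1.86,-2.38],"dr":[0,0,0]},
    {"gripper":100,"delta_pos":[0,-1.86,-2.38],"dr":[0,0,0]},
    {"gripper":100,"delta_pos":[0,-1.86,-2.38],"dr":[0,0,0]},
    {"gripper":100,"delta_pos":[0,-1.86,-2.38],"dr":[0,0,0]},
    {"gripper":100,"delta_pos":[0,-1.86,-2.38],"dr":[0,0,0]},
  ],
)

```text
t: 0.93
ee_pos: [336.7, -367.8, 230.5]
orientation: [2.093, 0.255, -2.094]
ft_force: [-0.2, -0.4, -0.1]
width: 87.8
```

Call:
apply_moves(
  increments=[
    {"gripper":100,"delta_pos":[0,-1.86,-2.38],"dr":[0,0,0]},
    {"gripper":100,"delta_pos":[0,-1.86,-2.38],"dr":[0,0,0]},
    {"gripper":100,"delta_pos":[0,-1.86,-2.38],"dr":[0,0,0]},
    {"gripper":100,"delta_pos":[0,-1.86,-2.38],"dr":[0,0,0]},
    {"gripper":100,"delta_pos":[0,-1.86,-2.38],"dr":[0,0,0]},
  ],
)

```text
t: 1.35
ee_pos: [430.0, -249.0, 230.5]
orientation: [2.093, 0.255, -2.094]
ft_force: [0.7, -0.8, -0.1]
width: 87.8
```

Call:
apply_moves(
  increments=[
    {"gripper":100,"delta_pos":[0,-3.51,-1.15],"dr":[0,0,0]},
    {"gripper":100,"delta_pos":[0,-3.51,-1.15],"dr":[0,0,0]},
    {"gripper":100,"delta_pos":[0,-3.51,-1.15],"dr":[0,0,0]},
    {"gripper":100,"delta_pos":[0,-3.51,-1.15],"dr":[0,0,0]},
    {"gripper":100,"delta_pos":[0,-3.51,-1.15],"dr":[0,0,0]},
  ],
)

```text
t: 1.77
ee_pos: [442.8, -64.5, 230.5]
orientation: [2.093, 0.254, -2.094]
ft_force: [0.5, 0.1, 0.6]
width: 87.8
```

Call:
apply_moves(
  increments=[
    {"gripper":100,"delta_pos":[0,-3.51,-1.15],"dr":[0,0,0]},
    {"gripper":100,"delta_pos":[0,-3.51,-1.15],"dr":[0,0,0]},
    {"gripper":100,"delta_pos":[0,-3.51,-1.15],"dr":[0,0,0]},
    {"gripper":100,"delta_pos":[0,-3.51,-1.15],"dr":[0,0,0]},
    {"gripper":100,"delta_pos":[0,-3.51,-1.15],"dr":[0,0,0]},
  ],
)

```text
t: 2.18
ee_pos: [456.7, 119.7, 230.6]
orientation: [2.093, 0.254, -2.093]
ft_force: [1.2, -0.5, 0.1]
width: 87.9
```

Call:
apply_moves(
  increments=[
    {"gripper":100,"delta_pos":[0,-3.51,-1.15],"dr":[0,0,0]},
    {"gripper":100,"delta_pos":[0,-3.51,-1.15],"dr":[0,0,0]},
    {"gripper":100,"delta_pos":[0,-3.51,-1.15],"dr":[0,0,0]},
    {"gripper":100,"delta_pos":[0,-3.51,-1.15],"dr":[0,0,0]},
    {"gripper":100,"delta_pos":[0,-3.51,-1.15],"dr":[0,0,0]},
  ],
)

```text
t: 2.6
ee_pos: [470.4, 303.9, 230.4]
orientation: [2.092, 0.254, -2.093]
ft_force: [0.3, -0.6, -0.2]
width: 87.9
```

Call:
apply_moves(
  increments=[
    {"gripper":100,"delta_pos":[3.6,0,0],"dr":[0.08,0,0]},
    {"gripper":100,"delta_pos":[3.6,0,0],"dr":[0.08,0,0]},
    {"gripper":100,"delta_pos":[3.6,0.16,-0.2],"dr":[0,0,0]},
    {"gripper":100,"delta_pos":[3.6,0,0],"dr":[0,0,0]},
    {"gripper":100,"delta_pos":[3.0,0,0],"dr":[0,0,0]},
  ],
)

```text
t: 3.02
ee_pos: [472.1, 300.2, 54.2]
orientation: [2.177, 0.088, -2.181]
ft_force: [-0.2, -1.1, -0.0]
width: 88.0
```

```bash
python3 - <<'E'
from h import *
o,p,R=obs();print(p,R[:,1])
for n in('top','scene'):
    d=cap(n);q=proj(d,[[472,302,24]])[0].astype(int);print(n,q)
    c=d['img'][max(q[1]-50,0):q[1]+50,max(q[0]-65,0):q[0]+65]
    globals()[n]=cv2.resize(c,(400,300),interpolation=cv2.INTER_CUBIC)
save(np.hstack([top,scene]),'grasp')
E
```

```text
[472.06567791 300.21354916  54.19290583] [ 8.19309631e-02 -9.96637703e-01  7.79184741e-04]
top [171 204]
scene [308 135]
```

View pics/grasp.png

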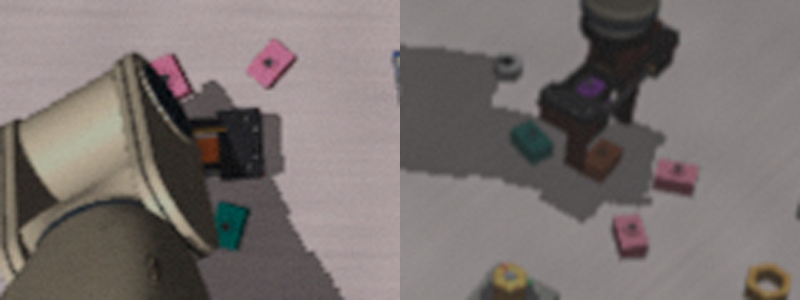

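The tool straddles the bronze weight, and the neighbouring blocks are clear. I'll go down and close.

Call:
apply_moves(
  increments=[
    {"gripper":100,"delta_pos":[1.5,-0.2,0],"dr":[0,0,0]},
    {"gripper":100,"delta_pos":[1.5,0,0],"dr":[0,0,0]},
    {"gripper":100,"delta_pos":[1.1,0,0],"dr":[0,0,0]},
    {"gripper":40,"delta_pos":[0,0,0],"dr":[0,0,0]},
    {"gripper":40,"delta_pos":[0,0,0],"dr":[0,0,0]},
  ],
)

```text
t: 3.53
ee_pos: [473.1, 302.7, 16.4]
orientation: [2.18, 0.089, -2.18]
ft_force: [-0.1, 0.7, -0.0]
width: 77.6
```

Call:
apply_moves(
  increments=[
    {"gripper":40,"delta_pos":[0,0,0],"dr":[0,0,0]},
    {"gripper":40,"delta_pos":[0,0,0],"dr":[0,0,0]},
    {"gripper":40,"delta_pos":[0,0,0],"dr":[0,0,0]},
    {"gripper":40,"delta_pos":[0,0,0],"dr":[0,0,0]},
    {"gripper":40,"delta_pos":[0,0,0],"dr":[0,0,0]},
  ],
)

```text
t: 3.95
ee_pos: [473.2, 302.9, 16.2]
orientation: [2.181, 0.09, -2.179]
ft_force: [-0.3, -0.1, 5.0]
width: 45.6
```

Call:
apply_moves(
  increments=[
    {"gripper":40,"delta_pos":[-2.0,0,0],"dr":[0,0,0]},
    {"gripper":40,"delta_pos":[-3.0,0,0],"dr":[0,0,0]},
    {"gripper":40,"delta_pos":[-3.0,0,0],"dr":[-0.111,0,0]},
    {"gripper":40,"delta_pos":[-3.0,0,0],"dr":[-0.111,0,0]},
    {"gripper":40,"delta_pos":[-2.4,0,0],"dr":[-0.111,0,0]},
  ],
)

```text
t: 4.37
ee_pos: [472.8, 302.6, 151.6]
orientation: [1.99, 0.425, -1.989]
ft_force: [0.3, 0.3, -2.3]
width: 46.1
```

Call:
apply_moves(
  increments=[
    {"gripper":40,"delta_pos":[0,0,0],"dr":[-0.111,0,0]},
    {"gripper":40,"delta_pos":[0,0,0],"dr":[-0.111,0,0]},
    {"gripper":40,"delta_pos":[0,0,0],"dr":[-0.111,0,0]},
    {"gripper":40,"delta_pos":[0,0,0],"dr":[-0.111,0,0]},
    {"gripper":40,"delta_pos":[0,0,0],"dr":[-0.111,0,0]},
  ],
)

```text
t: 4.78
ee_pos: [472.4, 302.3, 149.5]
orientation: [1.632, 0.866, -1.634]
ft_force: [0.5, -0.6, -2.7]
width: 45.8
```

Call:
apply_moves(
  increments=[
    {"gripper":40,"delta_pos":[0,0,0],"dr":[-0.111,0,0]},
    {"gripper":40,"delta_pos":[0,0,0],"dr":[-0.111,0,0]},
    {"gripper":40,"delta_pos":[0,0,0],"dr":[-0.111,0,0]},
    {"gripper":40,"delta_pos":[0,0,0],"dr":[-0.111,0,0]},
    {"gripper":40,"delta_pos":[0,0,0],"dr":[-0.111,0,0]},
  ],
)

```text
t: 5.2
ee_pos: [472.4, 302.3, 149.3]
orientation: [1.238, 1.19, -1.24]
ft_force: [-0.3, -0.3, -2.2]
width: 45.9
```

Call:
apply_moves(
  increments=[
    {"gripper":40,"delta_pos":[0,0,0],"dr":[-0.111,0,0]},
    {"gripper":40,"delta_pos":[0,0,0],"dr":[-0.111,0,0]},
    {"gripper":40,"delta_pos":[0,0,0],"dr":[0,0,0]},
    {"gripper":40,"delta_pos":[0,0,0],"dr":[0,0,0]},
    {"gripper":40,"delta_pos":[0,0,0],"dr":[0,0,0]},
  ],
)

```text
t: 5.62
ee_pos: [472.7, 302.5, 149.5]
orientation: [1.081, 1.286, -1.081]
ft_force: [0.3, 0.0, -2.5]
width: 46.0
```

```bash
cat > go.py <<'E'
# usage: go.py x y z yaw_deg -> tool-axis shift (cm, in present axes) and remaining turn about tool x
import sys
from h import *
o,p,R=obs();t=np.array([float(a) for a in sys.argv[1:4]])
yaw=np.degrees(np.arctan2(R[1,1],R[0,1]));print('p',p.round(1),'yaw',yaw.round(2),'x',R[:,0].round(4),'f',np.round(o['ft_force'],1),'w',o['width'])
print('shift cm',(R.T@(t-p)/10).round(2),'dr_x',np.radians(yaw-float(sys.argv[4])).round(3))
E
python3 go.py 558.3 -15.5 150 10.1
```

```text
p [472.7 302.5 149.5] yaw 9.9 x [-4.e-04 -2.e-04 -1.e+00] f [ 0.3  0.  -2.5] w 46.030856698353524
shift cm [-0.04  2.97 32.8 ] dr_x -0.003
```

Call:
apply_moves(
  increments=[
    {"gripper":40,"delta_pos":[0,0.3,3.28],"dr":[0,0,0]},
    {"gripper":40,"delta_pos":[0,0.3,3.28],"dr":[0,0,0]},
    {"gripper":40,"delta_pos":[0,0.3,3.28],"dr":[0,0,0]},
    {"gripper":40,"delta_pos":[0,0.3,3.28],"dr":[0,0,0]},
    {"gripper":40,"delta_pos":[0,0.3,3.28],"dr":[0,0,0]},
  ],
)

```text
t: 6.03
ee_pos: [516.4, 142.4, 149.7]
orientation: [1.08, 1.286, -1.08]
ft_force: [1.0, 0.7, -3.0]
width: 45.8
```

Call:
apply_moves(
  increments=[
    {"gripper":40,"delta_pos":[0,0.3,3.28],"dr":[0,0,0]},
    {"gripper":40,"delta_pos":[0,0.3,3.28],"dr":[0,0,0]},
    {"gripper":40,"delta_pos":[0,0.3,3.28],"dr":[0,0,0]},
    {"gripper":40,"delta_pos":[0,0.3,3.28],"dr":[0,0,0]},
    {"gripper":40,"delta_pos":[0,0.3,3.28],"dr":[0,0,0]},
  ],
)

```text
t: 6.45
ee_pos: [559.9, -16.7, 149.7]
orientation: [1.081, 1.286, -1.081]
ft_force: [0.8, 0.4, -2.4]
width: 45.8
```

Call:
apply_moves(
  increments=[
    {"gripper":40,"delta_pos":[2.0,0,0],"dr":[0,0,0]},
    {"gripper":40,"delta_pos":[2.0,0,0],"dr":[0,0,0]},
    {"gripper":40,"delta_pos":[1.9,0,0],"dr":[0,0,0]},
    {"gripper":40,"delta_pos":[1.5,0,0],"dr":[0,0,0]},
    {"gripper":40,"delta_pos":[0,0,0],"dr":[0,0,0]},
  ],
)

```text
t: 6.87
ee_pos: [557.7, -15.2, 72.9]
orientation: [1.078, 1.291, -1.084]
ft_force: [-0.8, 0.7, -3.2]
width: 45.6
```

```bash
python3 go.py 558.3 -15.5 34 10.1; python3 - <<'E'
from h import *
for n in('top','scene'):
    d=cap(n);q=proj(d,[[557,0,40]])[0].astype(int);print(n,q)
    c=d['img'][max(q[1]-45,0):q[1]+45,max(q[0]-60,0):q[0]+60]
    globals()[n]=cv2.resize(c,(400,300),interpolation=cv2.INTER_CUBIC)
save(np.hstack([top,scene]),'place')
E
```

```text
p [557.7 -15.2  72.9] yaw 9.94 x [-5.2e-03  2.0e-04 -1.0e+00] f [-0.8  0.7 -3.2] w 45.552818762883675
shift cm [3.89 0.07 0.05] dr_x -0.003
top [265 178]
scene [269 198]
```

View pics/place.png

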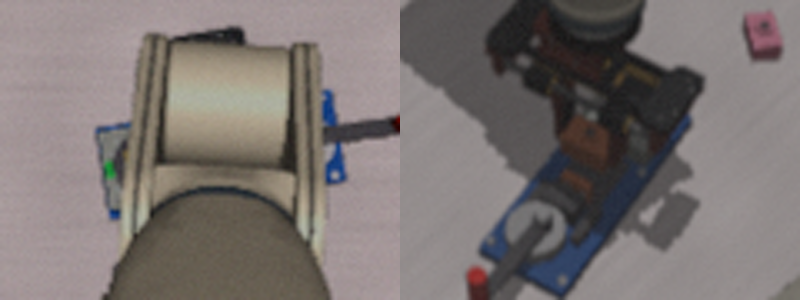

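The scene crop shows the weight held above the bed at (585,145), with the pad at (575,180). I'll measure the weight against the jaw in this same camera, so the calibration error cancels.

```bash
python3 - <<'E'
from h import *
d=load('scene');W=world(d);H=hsvof(d);h,s,v=[H[...,i] for i in range(3)]
c=np.array([558.3,-14.7]);a=np.radians(10.1);ux=np.array([np.cos(a),np.sin(a)]);uy=np.array([-ux[1],ux[0]])
X=(W[...,:2]-c)@ux;Y=(W[...,:2]-c)@uy;Z=W[...,2]
m=(h<16)&(s>110)&(np.abs(X)<50)&(np.abs(Y)<60)
for vv,uu in sorted(zip(*np.nonzero(m))): print(uu,vv,X[vv,uu].round(0),Y[vv,uu].round(0),Z[vv,uu].round(0),H[vv,uu].tolist())
E
```

```text
261 189 -21.0 4.0 81.0 [9, 117, 74]
262 189 -19.0 7.0 80.0 [10, 118, 78]
263 189 -15.0 6.0 84.0 [9, 114, 76]
261 190 -20.0 2.0 80.0 [8, 111, 78]
262 190 -16.0 1.0 84.0 [9, 117, 74]
263 190 -13.0 2.0 84.0 [9, 111, 78]
264 190 -11.0 4.0 84.0 [8, 119, 77]
261 191 -17.0 -3.0 83.0 [9, 116, 77]
263 191 -13.0 2.0 80.0 [10, 112, 75]
261 192 -16.0 -4.0 79.0 [8, 113, 77]
262 192 -12.0 -4.0 82.0 [9, 111, 76]
268 192 5.0 1.0 89.0 [9, 113, 72]
258 193 -20.0 -14.0 83.0 [10, 115, 73]
260 193 -15.0 -11.0 83.0 [9, 112, 80]
261 193 -14.0 -7.0 79.0 [9, 112, 75]
262 193 -11.0 -7.0 81.0 [9, 111, 76]
270 193 9.0 6.0 82.0 [9, 112, 73]
259 194 -18.0 -12.0 78.0 [9, 112, 75]
260 194 -14.0 -13.0 81.0 [9, 116, 75]
261 194 -10.0 -13.0 85.0 [9, 116, 77]
263 194 -6.0 -9.0 82.0 [8, 113, 72]
269 194 10.0 -1.0 84.0 [9, 114, 76]
261 195 -8.0 -16.0 84.0 [10, 117, 72]
263 195 -4.0 -12.0 83.0 [8, 117, 70]
269 195 10.0 -1.0 80.0 [8, 111, 76]
269 196 11.0 -3.0 78.0 [8, 111, 76]
264 197 2.0 -16.0 82.0 [9, 111, 69]
266 197 7.0 -14.0 82.0 [8, 114, 74]
267 197 10.0 -12.0 83.0 [7, 114, 76]
270 197 16.0 -5.0 79.0 [9, 114, 74]
269 198 15.0 -9.0 78.0 [9, 113, 79]
269 199 17.0 -12.0 78.0 [9, 115, 73]
260 205 -7.0 -23.0 43.0 [9, 112, 73]
261 206 -4.0 -23.0 39.0 [9, 111, 76]
261 207 -2.0 -26.0 39.0 [8, 111, 71]
262 207 0.0 -24.0 39.0 [9, 114, 74]
```

Call:
apply_moves(
  increments=[
    {"gripper":40,"delta_pos":[1.0,0,0],"dr":[0,0,0]},
    {"gripper":40,"delta_pos":[1.0,0,0],"dr":[0,0,0]},
    {"gripper":40,"delta_pos":[0.8,0,0],"dr":[0,0,0]},
    {"gripper":40,"delta_pos":[0.7,0,0],"dr":[0,0,0]},
    {"gripper":40,"delta_pos":[0,0,0],"dr":[0,0,0]},
  ],
)

```text
t: 7.38
ee_pos: [558.8, -15.0, 39.1]
orientation: [1.078, 1.289, -1.08]
ft_force: [-0.5, 0.9, -2.6]
width: 46.0
```

```bash
python3 go.py 558.3 -15.5 32.5 10.1
```

```text
p [558.8 -15.   39.1] yaw 10.08 x [-2.4e-03  1.0e-04 -1.0e+00] f [-0.5  0.9 -2.6] w 45.95913871704241
shift cm [ 0.66 -0.06  0.04] dr_x -0.0
```

Call:
apply_moves(
  increments=[
    {"gripper":40,"delta_pos":[0.3,0,0],"dr":[0,0,0]},
    {"gripper":40,"delta_pos":[0.25,0,0],"dr":[0,0,0]},
    {"gripper":40,"delta_pos":[0,0,0],"dr":[0,0,0]},
    {"gripper":40,"delta_pos":[0,0,0],"dr":[0,0,0]},
    {"gripper":40,"delta_pos":[0,0,0],"dr":[0,0,0]},
  ],
)

```text
t: 7.8
ee_pos: [560.1, -15.1, 35.4]
orientation: [1.079, 1.287, -1.078]
ft_force: [0.2, 0.9, -2.6]
width: 45.8
```

Call:
apply_moves(
  increments=[
    {"gripper":40,"delta_pos":[0.15,-0.1,0],"dr":[0,0,0]},
    {"gripper":40,"delta_pos":[0.1,0,0],"dr":[0,0,0]},
    {"gripper":40,"delta_pos":[0,0,0],"dr":[0,0,0]},
    {"gripper":40,"delta_pos":[0,0,0],"dr":[0,0,0]},
    {"gripper":40,"delta_pos":[0,0,0],"dr":[0,0,0]},
  ],
)

```text
t: 8.22
ee_pos: [558.8, -15.2, 32.7]
orientation: [1.079, 1.287, -1.079]
ft_force: [-1.2, 0.3, -2.6]
width: 46.0
```

Call:
apply_moves(
  increments=[
    {"gripper":40,"delta_pos":[0.1,0,0],"dr":[0,0,0]},
    {"gripper":40,"delta_pos":[0.1,0,0],"dr":[0,0,0]},
    {"gripper":40,"delta_pos":[0,0,0],"dr":[0,0,0]},
    {"gripper":40,"delta_pos":[0,0,0],"dr":[0,0,0]},
    {"gripper":40,"delta_pos":[0,0,0],"dr":[0,0,0]},
  ],
)

```text
t: 8.63
ee_pos: [559.0, -15.2, 32.2]
orientation: [1.079, 1.287, -1.078]
ft_force: [-5.1, 0.2, 15.6]
width: 45.8
```

Call:
apply_moves(
  increments=[
    {"gripper":75,"delta_pos":[-0.1,0,0],"dr":[0,0,0]},
    {"gripper":75,"delta_pos":[0,0,0],"dr":[0,0,0]},
    {"gripper":75,"delta_pos":[0,0,0],"dr":[0,0,0]},
    {"gripper":75,"delta_pos":[0,0,0],"dr":[0,0,0]},
    {"gripper":75,"delta_pos":[0,0,0],"dr":[0,0,0]},
  ],
)

```text
t: 9.05
ee_pos: [558.8, -15.2, 31.5]
orientation: [1.078, 1.287, -1.079]
ft_force: [-0.0, -0.8, 0.0]
width: 65.9
```

Call:
apply_moves(
  increments=[
    {"gripper":75,"delta_pos":[-1.0,0,0],"dr":[0,0,0]},
    {"gripper":75,"delta_pos":[-3,0,0],"dr":[0,0,0]},
    {"gripper":75,"delta_pos":[-4,0,0],"dr":[0,0,0]},
    {"gripper":75,"delta_pos":[-4,0,0],"dr":[0,0,0]},
    {"gripper":75,"delta_pos":[-3,0,0],"dr":[0,0,0]},
  ],
)

```text
t: 9.47
ee_pos: [559.4, -15.3, 185.2]
orientation: [1.079, 1.285, -1.077]
ft_force: [1.1, 0.5, 0.2]
width: 66.0
```

Call:
apply_moves(
  increments=[
    {"gripper":75,"delta_pos":[0,-4,0],"dr":[-0.1,0,0]},
    {"gripper":75,"delta_pos":[0,-4,0],"dr":[-0.1,0,0]},
    {"gripper":75,"delta_pos":[0,-4,0],"dr":[-0.1,0,0]},
    {"gripper":75,"delta_pos":[0,-4,0],"dr":[-0.1,0,0]},
    {"gripper":75,"delta_pos":[0,-1,0],"dr":[0,0,0]},
  ],
)

```text
t: 9.88
ee_pos: [393.9, -72.0, 181.5]
orientation: [0.77, 1.434, -0.773]
ft_force: [-0.8, 0.5, 0.0]
width: 65.7
```

```bash
python3 go.py 545.7 54.4 130 35; python3 - <<'E'
from h import *
for n in('top','scene'):
    d=cap(n);q=proj(d,[[552,20,50]])[0].astype(int);print(n,q)
    c=d['img'][q[1]-30:q[1]+30,q[0]-40:q[0]+40]
    globals()[n]=cv2.resize(c,(400,300),interpolation=cv2.INTER_CUBIC)
save(np.hstack([top,scene]),'placed')
E
```

```text
p [393.9 -72.  181.5] yaw 33.31 x [-4.3e-03  4.0e-04 -1.0e+00] f [-0.8  0.5  0. ] w 65.73763706318104
shift cm [ 5.09 19.64 -2.22] dr_x -0.03
top [259 179]
scene [272 191]
```

View pics/placed.png

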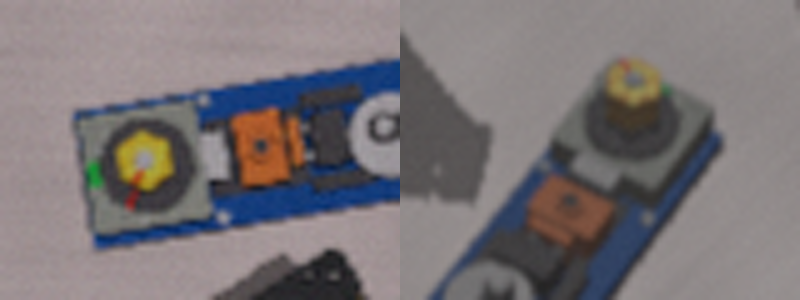

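Top crop: the weight lies boss up and square between the jaws at (260,147). The pointer runs (144,158)→(130,207), short of the green at (95,175). Next I'll measure the nut angle from the full-resolution pixels.

```bash
cat > nut.py <<'E'
from h import *
d=load('top');H=hsvof(d).astype(float);h,s,v=[H[...,i] for i in range(3)]
c=np.array([545.7,54.4])
# render-compare pointer: red excess sampled along rays of each angle at z=47 (r 20..29)
img=d['img'].astype(np.float32);red=img[...,0]-np.maximum(img[...,1],img[...,2]) 
best=[]
for z,rs in((47.5,np.arange(20,29,1.)),):
  for t in np.arange(-0.3,2.6,.05):
    a=np.radians(190.1)-t
    P=[[c[0]+r*np.cos(a),c[1]+r*np.sin(a),z] for r in rs]
    q=proj(d,P).astype(np.float32)
    best.append((cv2.remap(red,q[:,0],q[:,1],cv2.INTER_LINEAR).mean(),t))
b=np.array(best);w=np.clip(b[:,0]-b[:,0].max()*.4,0,None);print('pointer nut rad',(w@b[:,1]/w.sum()).round(3),'peak',b[b[:,0].argmax()].round(2),'median score',np.median(b[:,0]))
# hex fit: yellow score inside hex minus ring outside
yel=((h>18)&(h<35)&(s>110)&(v>110)).astype(np.float32)
g=np.array([(x,y) for x in np.arange(-24,24.1,1.) for y in np.arange(-24,24.1,1.)])
best=[]
for ox in np.arange(-5,5.1,1):
  for oy in np.arange(-5,5.1,1):
    q=proj(d,np.c_[g+c+[ox,oy],np.full(len(g),84.)]).astype(np.float32)
    val=cv2.remap(yel,q[:,0],q[:,1],cv2.INTER_LINEAR).ravel()
    for t in np.arange(0,60,3):
        ins=np.max([np.abs(g@[np.cos(np.radians(t+k)),np.sin(np.radians(t+k))]) for k in(0,60,120)],0)<16
        best.append((np.where(ins,val,-val).sum(),ox,oy,t))
best.sort(reverse=True);print('hex',best[:5])
E
python3 nut.py
```

```text
pointer nut rad 0.67 peak [69.6   0.65] median score 3.474717855453491
hex [(np.float32(579.2383), np.float64(1.0), np.float64(2.0), np.int64(42)), (np.float32(573.9258), np.float64(1.0), np.float64(2.0), np.int64(39)), (np.float32(573.3887), np.float64(1.0), np.float64(2.0), np.int64(36)), (np.float32(570.16406), np.float64(2.0), np.float64(2.0), np.int64(42)), (np.float32(569.19336), np.float64(1.0), np.float64(2.0), np.int64(45))]
```

Call:
apply_moves(
  increments=[
    {"gripper":75,"delta_pos":[1,3.94,-0.45],"dr":[0,0,0]},
    {"gripper":75,"delta_pos":[1,3.94,-0.45],"dr":[0,0,0]},
    {"gripper":75,"delta_pos":[1,3.94,-0.45],"dr":[0,0,0]},
    {"gripper":75,"delta_pos":[1,3.94,-0.45],"dr":[0,0,0]},
    {"gripper":75,"delta_pos":[1,3.94,-0.45],"dr":[-0.047,0,0]},
  ],
)

```text
t: 10.4
ee_pos: [555.8, 57.0, 131.4]
orientation: [0.741, 1.44, -0.739]
ft_force: [0.7, -0.4, 0.8]
width: 65.8
```

Call:
apply_moves(
  increments=[
    {"gripper":75,"delta_pos":[0,0,0],"dr":[0,0,0]},
    {"gripper":75,"delta_pos":[0,0,0],"dr":[0,0,0]},
    {"gripper":75,"delta_pos":[0,0,0],"dr":[0,0,0]},
    {"gripper":75,"delta_pos":[0,0,0],"dr":[0,0,0]},
    {"gripper":75,"delta_pos":[0,0,0],"dr":[0,0,0]},
  ],
)

```text
t: 10.82
ee_pos: [552.4, 54.0, 132.1]
orientation: [0.74, 1.441, -0.74]
ft_force: [-0.9, -0.8, -0.1]
width: 65.9
```

```bash
python3 go.py 546.3 55.4 61 36
```

```text
p [552.4  54.  132.1] yaw 35.62 x [ 2.e-04  0.e+00 -1.e+00] f [-0.9 -0.8 -0.1] w 65.91680270106959
shift cm [ 7.11 -0.42 -0.47] dr_x -0.007
```

Call:
apply_moves(
  increments=[
    {"gripper":75,"delta_pos":[1.5,-0.42,-0.47],"dr":[0,0,0]},
    {"gripper":75,"delta_pos":[1.7,0,0],"dr":[0,0,0]},
    {"gripper":75,"delta_pos":[1.7,0,0],"dr":[0,0,0]},
    {"gripper":75,"delta_pos":[1.4,0,0],"dr":[0,0,0]},
    {"gripper":75,"delta_pos":[0.7,0,0],"dr":[0,0,0]},
  ],
)

```text
t: 11.23
ee_pos: [545.6, 55.2, 60.8]
orientation: [0.74, 1.442, -0.741]
ft_force: [-1.0, 0.2, 0.6]
width: 66.2
```

Call:
apply_moves(
  increments=[
    {"gripper":20,"delta_pos":[0,0,0],"dr":[0,0,0]},
    {"gripper":20,"delta_pos":[0,0,0],"dr":[0,0,0]},
    {"gripper":20,"delta_pos":[0,0,0],"dr":[0,0,0]},
    {"gripper":20,"delta_pos":[0,0,0],"dr":[0,0,0]},
    {"gripper":20,"delta_pos":[0,0,0],"dr":[0,0,0]},
  ],
)

```text
t: 11.65
ee_pos: [547.2, 55.9, 62.6]
orientation: [0.74, 1.44, -0.739]
ft_force: [-0.7, -0.4, -0.0]
width: 36.1
```

```bash
python3 go.py 546.3 55.4 61 -19.9
```

```text
p [547.2  55.9  62.6] yaw 35.69 x [ 1.5e-03  1.0e-04 -1.0e+00] f [-0.7 -0.4 -0. ] w 36.12494145069925
shift cm [ 0.16 -0.11 -0.01] dr_x 0.97
```

Call:
apply_moves(
  increments=[
    {"gripper":20,"delta_pos":[0,0,0],"dr":[0,0,0]},
    {"gripper":20,"delta_pos":[0,0,0],"dr":[0,0,0]},
    {"gripper":20,"delta_pos":[0,0,0],"dr":[0,0,0]},
    {"gripper":20,"delta_pos":[0,0,0],"dr":[0,0,0]},
    {"gripper":20,"delta_pos":[0,0,0],"dr":[0,0,0]},
  ],
)

```text
t: 12.07
ee_pos: [546.0, 55.4, 62.3]
orientation: [0.738, 1.442, -0.74]
ft_force: [-3.1, -3.5, 6.3]
width: 32.4
```

Call:
apply_moves(
  increments=[
    {"gripper":20,"delta_pos":[0,0,0],"dr":[0.097,0,0]},
    {"gripper":20,"delta_pos":[0,0,0],"dr":[0.097,0,0]},
    {"gripper":20,"delta_pos":[0,0,0],"dr":[0.097,0,0]},
    {"gripper":20,"delta_pos":[0,0,0],"dr":[0.097,0,0]},
    {"gripper":20,"delta_pos":[0,0,0],"dr":[0.097,0,0]},
  ],
)

```text
t: 12.48
ee_pos: [546.0, 55.5, 62.3]
orientation: [1.109, 1.27, -1.111]
ft_force: [-3.3, -3.7, 5.8]
width: 31.7
```

Call:
apply_moves(
  increments=[
    {"gripper":20,"delta_pos":[0,0,0],"dr":[0.097,0,0]},
    {"gripper":20,"delta_pos":[0,0,0],"dr":[0.097,0,0]},
    {"gripper":20,"delta_pos":[0,0,0],"dr":[0.097,0,0]},
    {"gripper":20,"delta_pos":[0,0,0],"dr":[0.097,0,0]},
    {"gripper":20,"delta_pos":[0,0,0],"dr":[0.097,0,0]},
  ],
)

```text
t: 12.9
ee_pos: [546.1, 55.4, 62.3]
orientation: [1.462, 1.022, -1.464]
ft_force: [-2.8, -3.2, 6.0]
width: 32.2
```

Call:
apply_moves(
  increments=[
    {"gripper":20,"delta_pos":[0,0,0],"dr":[0,0,0]},
    {"gripper":20,"delta_pos":[0,0,0],"dr":[0,0,0]},
    {"gripper":20,"delta_pos":[0,0,0],"dr":[0,0,0]},
    {"gripper":20,"delta_pos":[0,0,0],"dr":[0,0,0]},
    {"gripper":20,"delta_pos":[0,0,0],"dr":[0,0,0]},
  ],
)

```text
t: 13.32
ee_pos: [546.1, 55.4, 62.3]
orientation: [1.459, 1.025, -1.461]
ft_force: [-2.8, -4.3, 6.3]
width: 31.5
```

```bash
python3 go.py 546.3 55.4 61 -19.9
```

```text
p [546.1  55.4  62.3] yaw -19.9 x [-1.e-03 -6.e-04 -1.e+00] f [-2.8 -4.3  6.3] w 31.488492964959853
shift cm [ 0.13  0.02 -0.01] dr_x 0.0
```

Call:
apply_moves(
  increments=[
    {"gripper":70,"delta_pos":[0,0,0],"dr":[0,0,0]},
    {"gripper":70,"delta_pos":[0,0,0],"dr":[0,0,0]},
    {"gripper":70,"delta_pos":[0,0,0],"dr":[0,0,0]},
    {"gripper":70,"delta_pos":[0,0,0],"dr":[0,0,0]},
    {"gripper":70,"delta_pos":[-1,0,0],"dr":[0,0,0]},
  ],
)

```text
t: 13.73
ee_pos: [545.5, 55.9, 70.6]
orientation: [1.458, 1.026, -1.463]
ft_force: [0.9, -0.3, -0.5]
width: 60.4
```

Call:
apply_moves(
  increments=[
    {"gripper":35,"delta_pos":[-3,0,0],"dr":[0,0,0]},
    {"gripper":35,"delta_pos":[-3,0,0],"dr":[0,0,0]},
    {"gripper":35,"delta_pos":[-3,0,0],"dr":[0,0,0]},
    {"gripper":35,"delta_pos":[0,1.49,2.65],"dr":[0,0,0]},
    {"gripper":35,"delta_pos":[0,1.49,2.65],"dr":[0,0,0]},
  ],
)

```text
t: 14.15
ee_pos: [558.3, -3.6, 164.9]
orientation: [1.461, 1.023, -1.453]
ft_force: [0.1, -0.5, -0.7]
width: 32.6
```

Call:
apply_moves(
  increments=[
    {"gripper":35,"delta_pos":[0,1.49,2.65],"dr":[0,0,0]},
    {"gripper":35,"delta_pos":[0,1.49,2.65],"dr":[0,0,0]},
    {"gripper":35,"delta_pos":[0,1.49,2.65],"dr":[0,0,0]},
    {"gripper":35,"delta_pos":[0,1.49,2.65],"dr":[0,0,0]},
    {"gripper":35,"delta_pos":[0,1.49,2.65],"dr":[0,0,0]},
  ],
)

```text
t: 14.57
ee_pos: [581.7, -155.4, 162.5]
orientation: [1.46, 1.024, -1.46]
ft_force: [0.5, 0.0, -0.4]
width: 30.7
```

Call:
apply_moves(
  increments=[
    {"gripper":35,"delta_pos":[0,1.49,2.65],"dr":[-0.105,0,0]},
    {"gripper":35,"delta_pos":[0,0,0],"dr":[-0.105,0,0]},
    {"gripper":35,"delta_pos":[0,0,0],"dr":[-0.105,0,0]},
    {"gripper":35,"delta_pos":[0,0,0],"dr":[-0.105,0,0]},
    {"gripper":35,"delta_pos":[0,0,0],"dr":[-0.104,0,0]},
  ],
)

```text
t: 14.98
ee_pos: [586.6, -184.3, 162.3]
orientation: [1.074, 1.289, -1.074]
ft_force: [0.0, -0.1, 0.2]
width: 30.8
```

```bash
python3 go.py 586 -184.7 62 10.1; python3 - <<'E'
from h import *
for n in('top','scene'):
    d=cap(n);q=proj(d,[[558,-15,50]])[0].astype(int);print(n,q)
    c=d['img'][q[1]-38:q[1]+37,q[0]-50:q[0]+50]
    globals()[n]=cv2.resize(c,(400,300),interpolation=cv2.INTER_CUBIC)
save(np.hstack([top,scene]),'nut')
E
sed -i 's/545.7,54.4/546.0,55.2/' nut.py; python3 nut.py
```

```text
p [ 586.6 -184.3  162.3] yaw 10.41 x [ 3.e-04 -0.e+00 -1.e+00] f [ 0.  -0.1  0.2] w 30.827223531765668
shift cm [10.03 -0.07  0.03] dr_x 0.005
top [270 178]
scene [266 199]
pointer nut rad 1.598 peak [75.98  1.6 ] median score 1.374620258808136
hex [(np.float32(569.08105), np.float64(1.0), np.float64(1.0), np.int64(42)), (np.float32(563.1006), np.float64(1.0), np.float64(1.0), np.int64(36)), (np.float32(562.99316), np.float64(1.0), np.float64(1.0), np.int64(39)), (np.float32(561.7471), np.float64(1.0), np.float64(1.0), np.int64(48)), (np.float32(561.5205), np.float64(1.0), np.float64(1.0), np.int64(45))]
```

View pics/nut.png

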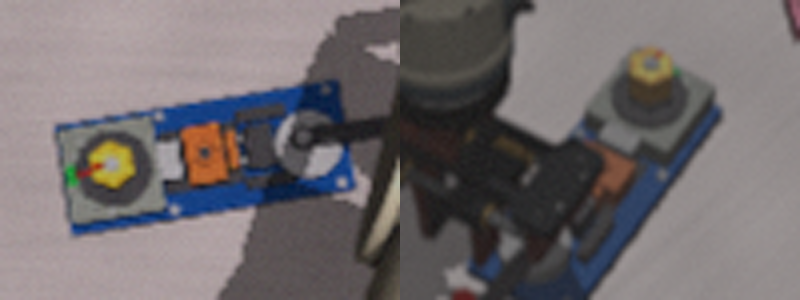

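The pointer measures 1.60 rad, inside the green; crop (90,170) shows it aimed at the green mark at (70,175). The weight is still square at (205,155). Now I'll cage the knob and swing the lever.

Call:
apply_moves(
  increments=[
    {"gripper":35,"delta_pos":[2.5,-0.07,0],"dr":[0,0,0]},
    {"gripper":35,"delta_pos":[2.5,0,0],"dr":[0,0,0]},
    {"gripper":35,"delta_pos":[2.5,0,0],"dr":[0,0,0]},
    {"gripper":35,"delta_pos":[1.7,0,0],"dr":[0,0,0]},
    {"gripper":35,"delta_pos":[0.9,0,0],"dr":[0,0,0]},
  ],
)

```text
t: 15.5
ee_pos: [584.7, -183.5, 58.8]
orientation: [1.08, 1.289, -1.081]
ft_force: [-0.3, 0.5, -0.4]
width: 30.9
```

Call:
apply_moves(
  increments=[
    {"gripper":35,"delta_pos":[0,-0.95,-0.05],"dr":[0.1,0,0]},
    {"gripper":35,"delta_pos":[0,-0.95,-0.05],"dr":[0.1,0,0]},
    {"gripper":35,"delta_pos":[0,-0.95,-0.05],"dr":[0.1,0,0]},
    {"gripper":35,"delta_pos":[0,-0.95,-0.05],"dr":[0.1,0,0]},
    {"gripper":35,"delta_pos":[0,-0.95,-0.05],"dr":[0.1,0,0]},
  ],
)

```text
t: 15.92
ee_pos: [540.3, -180.9, 61.7]
orientation: [1.45, 1.031, -1.446]
ft_force: [4.0, 1.1, -1.5]
width: 30.7
```

```bash
cat > arc.py <<'E'
import sys
from h import *
o,p,R=obs();th=float(sys.argv[1]);a=np.radians(10.1)-th
pv=np.array([572.4,-93.2]);t=pv+95*np.array([np.sin(a),-np.cos(a)])
yaw=np.arctan2(R[1,1],R[0,1]);rel=p[:2]-pv
print('tool theta by pos',(np.radians(10.1)-np.arctan2(rel[0],-rel[1])).round(3),'by yaw',(np.radians(10.1)-yaw).round(3),'r',np.hypot(*rel).round(1),'z',p[2].round(1),'f',np.round(o['ft_force'],1))
print('shift to theta',((R.T@np.r_[t-p[:2],0])/10).round(2),'dr',(yaw-a).round(3))
E
python3 arc.py 0.5
```

```text
tool theta by pos 0.527 by yaw 0.507 r 93.4 z 61.7 f [ 4.   1.1 -1.5]
shift to theta [0.   0.25 0.16] dr -0.007
```

Call:
apply_moves(
  increments=[
    {"gripper":35,"delta_pos":[0,-0.95,0],"dr":[0.1,0,0]},
    {"gripper":35,"delta_pos":[0,-0.95,0],"dr":[0.1,0,0]},
    {"gripper":35,"delta_pos":[0,-0.95,-0.05],"dr":[0.1,0,0]},
    {"gripper":35,"delta_pos":[0,-0.95,-0.05],"dr":[0.1,0,0]},
    {"gripper":35,"delta_pos":[0,-0.95,-0.05],"dr":[0.1,0,0]},
  ],
)

```text
t: 16.33
ee_pos: [501.0, -156.3, 62.0]
orientation: [1.792, 0.691, -1.785]
ft_force: [4.8, -0.3, -0.6]
width: 30.7
```

Call:
apply_moves(
  increments=[
    {"gripper":35,"delta_pos":[0,-0.95,-0.05],"dr":[0.1,0,0]},
    {"gripper":35,"delta_pos":[0,-0.95,-0.05],"dr":[0.1,0,0]},
    {"gripper":35,"delta_pos":[0,-0.95,-0.05],"dr":[0.1,0,0]},
    {"gripper":35,"delta_pos":[0,-0.95,-0.05],"dr":[0.1,0,0]},
    {"gripper":35,"delta_pos":[0,-0.95,-0.05],"dr":[0.1,0,0]},
  ],
)

```text
t: 16.75
ee_pos: [478.8, -114.8, 62.0]
orientation: [2.098, 0.251, -2.088]
ft_force: [3.3, -2.8, -0.3]
width: 30.6
```

```bash
python3 arc.py 1.70
```

```text
tool theta by pos 1.52 by yaw 1.507 r 96.1 z 62.0 f [ 3.3 -2.8 -0.3]
shift to theta [-0.   -1.7  -0.29] dr 0.193
```

Call:
apply_moves(
  increments=[
    {"gripper":35,"delta_pos":[0,-0.9,-0.1],"dr":[0.1,0,0]},
    {"gripper":35,"delta_pos":[0,-0.7,-0.1],"dr":[0.07,0,0]},
    {"gripper":35,"delta_pos":[0,-0.2,0],"dr":[0,0,0]},
    {"gripper":35,"delta_pos":[0,0,0],"dr":[0,0,0]},
    {"gripper":35,"delta_pos":[0,0,0],"dr":[0,0,0]},
  ],
)

```text
t: 17.17
ee_pos: [475.7, -96.4, 61.1]
orientation: [2.182, 0.086, -2.18]
ft_force: [-0.1, -0.6, -0.9]
width: 30.9
```

```bash
python3 arc.py 1.72
```

```text
tool theta by pos 1.714 by yaw 1.668 r 96.8 z 61.1 f [-0.1 -0.6 -0.9]
shift to theta [ 0.   -0.05 -0.18] dr 0.052
```

Call:
apply_moves(
  increments=[
    {"gripper":35,"delta_pos":[0,-0.2,0],"dr":[0,0,0]},
    {"gripper":35,"delta_pos":[0,-0.15,0],"dr":[0,0,0]},
    {"gripper":35,"delta_pos":[0,0,0],"dr":[0,0,0]},
    {"gripper":35,"delta_pos":[0,0,0],"dr":[0,0,0]},
    {"gripper":35,"delta_pos":[0,0,0],"dr":[0,0,0]},
  ],
)

```text
t: 17.58
ee_pos: [475.5, -94.8, 60.9]
orientation: [2.181, 0.083, -2.179]
ft_force: [-1.9, -15.0, 1.8]
width: 30.9
```

At the stop: 15 N, against 3–5 N while swinging. I'll back off, lift clear and check.

Call:
apply_moves(
  increments=[
    {"gripper":35,"delta_pos":[0,0.4,0],"dr":[0,0,0]},
    {"gripper":50,"delta_pos":[0,0.3,0],"dr":[0,0,0]},
    {"gripper":50,"delta_pos":[0,0,0],"dr":[0,0,0]},
    {"gripper":50,"delta_pos":[-2,0,0],"dr":[0,0,0]},
    {"gripper":50,"delta_pos":[-4,0,0],"dr":[0,0,0]},
  ],
)

```text
t: 18.0
ee_pos: [472.5, -99.0, 117.8]
orientation: [2.174, 0.088, -2.192]
ft_force: [-0.1, -0.6, -0.0]
width: 43.4
```

Call:
apply_moves(
  increments=[
    {"gripper":50,"delta_pos":[-4,0,0],"dr":[0,0,0]},
    {"gripper":50,"delta_pos":[-2,3.5,0],"dr":[0,0,0]},
    {"gripper":50,"delta_pos":[0,3.5,0],"dr":[0,0,0]},
    {"gripper":50,"delta_pos":[0,3.5,0],"dr":[0,0,0]},
    {"gripper":50,"delta_pos":[0,3.5,0],"dr":[0,0,0]},
  ],
)

```text
t: 18.42
ee_pos: [486.7, -240.6, 181.5]
orientation: [2.182, 0.086, -2.18]
ft_force: [0.8, 0.1, 0.8]
width: 43.6
```

Call:
apply_moves(
  increments=[
    {"gripper":50,"delta_pos":[0,3.5,0],"dr":[0,0,0]},
    {"gripper":50,"delta_pos":[0,3.5,0],"dr":[0,0,0]},
    {"gripper":50,"delta_pos":[0,3.5,0],"dr":[0,0,0]},
    {"gripper":50,"delta_pos":[0,0,0],"dr":[0,0,0]},
    {"gripper":50,"delta_pos":[0,0,0],"dr":[0,0,0]},
  ],
)

```text
t: 18.83
ee_pos: [494.3, -345.2, 180.1]
orientation: [2.183, 0.083, -2.184]
ft_force: [-1.2, 1.2, -1.2]
width: 44.6
```

```bash
python3 arc.py 1.72; python3 - <<'E'
from h import *
for n in('top','scene'):
    d=cap(n);q=proj(d,[[545,-25,50]])[0].astype(int)
    c=d['img'][q[1]-38:q[1]+37,q[0]-50:q[0]+50]
    globals()[n]=cv2.resize(c,(400,300),interpolation=cv2.INTER_CUBIC)
save(np.hstack([top,scene]),'end')
d=load('top');H=hsvof(d);h,s,v=[H[...,i] for i in range(3)];Z=world(d)[...,2]
k=pts(d,near(d,(478,-105),40)&((h<6)|(h>174))&(s>180)&(v>60)&(Z>75),86);print('knob',len(k),k.mean(0))
r=k.mean(0)[:2]-[572.4,-93.2];print('theta',np.radians(10.1)-np.arctan2(r[0],-r[1]),'r',np.hypot(*r))
m=near(d,(558,-15),32)&(h<16)&(s>120)&(Z>34);w=pts(d,m,40);print('w',w.mean(0),cv2.minAreaRect(w[:,:2].astype(np.float32)))
E
python3 nut.py
```

```text
tool theta by pos 0.477 by yaw 1.672 r 263.8 z 180.1 f [-1.2  1.2 -1.2]
shift to theta [ 2.0e-02 -2.5e+01 -2.0e-01] dr 0.048
knob 20 [477.15414088 -99.73055594  86.        ]
theta 1.678616477506627 r 95.46948119924843
w [558.19415327 -13.67378475  40.        ] ((558.4281005859375, -14.370361328125), (45.285648345947266, 36.29082489013672), 9.934443473815918)
pointer nut rad 1.599 peak [76.83  1.6 ] median score 0.5669487714767456
hex [(np.float32(578.35156), np.float64(1.0), np.float64(1.0), np.int64(42)), (np.float32(572.3711), np.float64(1.0), np.float64(1.0), np.int64(36)), (np.float32(572.2637), np.float64(1.0), np.float64(1.0), np.int64(39)), (np.float32(571.0176), np.float64(1.0), np.float64(1.0), np.int64(48)), (np.float32(570.791), np.float64(1.0), np.float64(1.0), np.int64(45))]
```

View pics/end.png

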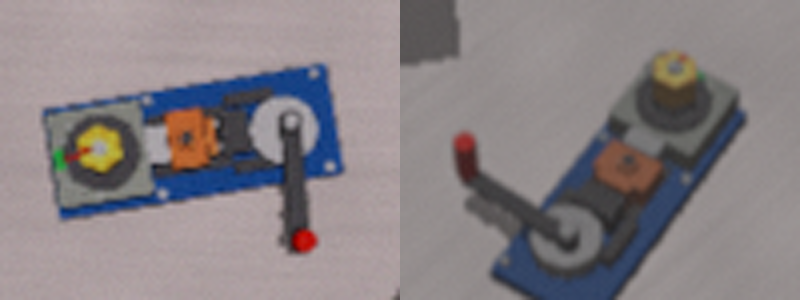

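The end picture shows the weight clamped square between the jaws at (190,138), the pointer on green at (80,155) and the lever fully over with its knob at (304,240), about 1.65 rad. I'm handing in.

```bash
python3 -c "
from workcell import ctrl
print(ctrl.close_job())"
```

```text
the job is handed in; nothing more can be done
None
```

I placed the bronze weight on the clamp bed, turned the setting nut into the green band, then swung the cam lever over to its stop. I handed the job in at about 19 s of the 58 s allowed; no verdict came back.

Last checks, from the images and the force reading:
- **Weight:** it lies boss up, within about 1 mm of the bed middle. It is square to the jaws within about 0.01 rad; the camera resolves only about 3 mm per pixel.
- **Nut:** the pointer reads 1.60 rad before and after clamping (target 1.571, band 1.371–1.771). The gripper's final angle put it at about 1.57 rad, which agrees within measuring error.
- **Lever:** the image gives about 1.68 rad, slightly above the 1.65 stop, again within measuring error. The push force rose to 15 N there, against 3–5 N during the swing.
- **Arm:** it stands clear of everything.

I did not measure two things:
- **Pad force:** I had no reading of how hard the pad grips the weight.
- **Bystanders:** I did not re-measure the other objects, but the arm never worked near them.

One check was no use: the hexagon fit for the nut's angle was too coarse, so I relied on the pointer and the gripper angle instead.

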